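# Set the pencil sharpener for the thick pencil

## Task

Get the electric pencil sharpener ready for the thick red pencil: push its shavings bin fully home, because the motor will not start with the bin ajar, and with a fingertip on the knurled rim turn the guide dial until its widest hole has clicked in at the top, in line with the orange index mark. Only push and rub: do not pick up anything, and leave the things lying about where they are.

Things in the scene. Friction and masses are not known exactly. Their poses are not given: they have to be found in the camera images.
- pencil_machine: pale electric pencil sharpener, fixed to the desk; 190 mm long (its x), 94 wide (y), shell 100 high. Origin on the desk under its middle; x points to its rear, y to the left seen from the front, z up. Motor housing x = -34 to 90 mm; low foot x = -100 to -34 mm, 44 mm high; bezel cheeks either side of the dial at |y| = 34 to 47, x = -55 to -33, up to z = 98 mm. Orange index mark at y = 0 behind the dial's top
- dial_top (a point): highest point of the dial's rim, midway across its 16 mm width, 110 mm above the desk: 12 mm above the cheeks, 10 mm above the shell behind. Fixed to the sharpener, does not turn with the dial; axes as pencil_machine. The rim can be reached only over the top, some 40 degrees either side of this point. Grippy rubber (friction about 1.2) on a rigid axle: 5 to 10 N of press is ample
- dial_axis (a point): point on the dial's axis at its front face, 78 mm above the desk, fixed to the sharpener; the axis runs along the sharpener's x. The dial: upright disc, black knurled rim of radius 32 mm, 16 mm thick, aluminium face towards the front with eight guide holes of 6 to 13 mm on a 19.5 mm circle; a white line across the rim marks the widest hole
- dial (a joint): turn of the dial, rad. 0 = widest hole on top; positive = clockwise seen from the front, so drawing the rim's top to the sharpener's +y lowers it. Rests in a sprung click every 0.785 rad (25 mm of rim); starts one or two clicks from 0, at about 0.785 or 1.571. Leaving a click takes 2 to 3 N along the rim; past half-way it snaps on into the next by itself, left before that it drops back
- bin (a joint): how far the shavings bin stands out, m: 0 = home against its stop, grows towards the sharpener's front (its -x); starts 15 to 35 mm out; slides with about 2 N of friction and stays where it is left
- bin_front (a point): middle of the bin's front face, 22 mm above the desk, moves with the bin. The dark front is 82 mm wide and 30 mm high (z = 7 to 37 mm). When the bin is home this face lies 48 mm ahead of the dial's face, flush with the foot; it is pushed towards the sharpener's +x
- thick_pencil: thick hexagonal red pencil, 150 mm long, 10 mm across the flats, lying blunt-pointed in front of the sharpener; it is the pencil the sharpener is being set for. Origin under its middle, x along it. Not to be handled
- pencil_a: thin yellow pencil, 136 mm, lying; bystander
- eraser: blue and white eraser, 21 x 46 x 12 mm; bystander
- stamp: wooden hand stamp with a red turned knob, 24 x 48 x 69 mm, standing; bystander
- sticky_notes: yellow block of sticky notes, 76 x 76 x 20 mm; bystander
- marker: white and black marker pen, 135 mm long, 17 mm thick, lying; bystander

How it is judged:
By the outcome, as a careful person would: the job done as asked, in the order asked, and still so for the second after the job is handed in, with the robot touching nothing.
It also fails if it takes over 48 s, if anything falls off the work surface, if the arm or the gripper's body presses on something with over 40 N, if the wrist force passes 120 N, or if a joint passes its speed limit or range.

## Robot

A 6-joint arm with a two-finger parallel gripper is mounted at the origin on a cart in front of the work surface, level with it; the furniture and walls round the work are solid. World frame = base frame: x ahead of the robot, y to its left, z up, the work surface at z = 0. Lengths are in m, angles in rad, forces in N, time in s.
With the tool pointing down it reaches from about 0.275 to 1 m from the base axis. Payload 8.4 kg.
Tool frame: the origin (TCP) lies midway between the tips of the shut fingers; the grasp point (between the pads) lies ctrl.tcp_to_grasp behind it (ctrl.tcp_to_grasp is the distance from the TCP to the grasp point, in m); x points along the fingers, y is the direction in which the jaws open and shut, and the axes are right-handed (so a half turn about x gives the same grasp; the last joint's range is limited). The gripper opens to 85 mm and grips with 20 to 120 N. Pads are 22 mm wide; open, the fingers measure 114 mm over their backs; the gripper's body (76 mm by 85 mm) begins 54 mm behind the grasp point. The pads swing forward as they close: fully open they stand 13 mm farther back than shut.
Start: joints at [1.3, 0.353, 1.633, -0, 1.155, -0.002], TCP at [0.166, 0.603, 0.231] pointing down, gripper open.
Joint ranges: [-2.63, 2.63], [-0.92, 2.1], [0.06, 2.66], [-1.3, 4.44], [0, 2.69], [-3.02, 3.02]. Speed limits (rad/s): [2.22, 2.22, 2.79, 3.14, 3.14, 3.14].

## Interface

Orientations are given as a 3x3 rotation matrix whose columns are the frame's x, y, z axes.
In Python, from bench import ctrl gives the robot as it stands.
- The arm moves only by the tool jog_arm, never from a script. Its argument "deltas" is a list of rows, each an object with "claw": the opening, from 0 (shut) to 1 (fully open); "linear": the shift along the tool's x, y, z in m, a list of three; "yaw": the turn about the tool's x in rad. In form: [{"claw": claw, "linear": [tx, ty, tz], "yaw": yaw}, ...]. A call has 1 to 8 rows; each row shifts and turns the pose as measured when the row begins, along the tool's axes as they then stand; what a row does not reach is not made up. A row lasts 1/10 s, in which the tool goes at most 50 mm and 8.59 degrees, less where a joint would pass 70% of its speed; a pose out of reach is approached as far as the arm can. A call is refused whole if a number of a shift passes 0.05 or a number of a turn 0.15, either way. A call with a gripper value outside its range is refused whole. The fingers move at their own pace and stop on an object; the grip force is fixed at half the most. Time passes only in rows, so rows that do not move let the fingers close. It gives the time, the measured TCP pose, the force and the opening at its end, in the units of the state.
- ctrl.read_state(): the state, without advancing time (a new reading comes with each control period).
- ctrl.snapshot(name): name is "scene" or "top" or "wrist"; returns a dict with "img" (480x640x3 uint8, blue, green, red), "range_z" (480x640 float32, m along the optical axis (not along the pixel's ray), 0 where there is no reading), "camera_matrix" (3x3 intrinsics, pixels), "rvec" (rotation vector, rad) and "tvec" (3), from world to camera coordinates, as OpenCV has them. Camera axes: x right, y down, z forward; pixel columns grow to the right and rows downward; lengths in m; the calibration is good to about 2 mm. A picture is of the moment at which its call begins.
- ctrl.sign_off(): hands the job in, once; it reports no verdict.
Trained networks look in the newest picture that a camera, given by its name, has taken for a name from the list of things; names that differ only in an ending like _2 or _b are one class to them, and where a whole thing is asked for, a point or a joint stands for the part that bears it (a point fixed in the world has none). Each returns a list of dicts, best first, with "p" (0 to 1); they miss things now and then, are a little off and sometimes report something else, mostly with a low value. They report only what shows in the picture. A call takes as long as a camera call.
- ctrl.search_frame(label, camera): "xy" ([column, row] in pixels, amid what is visible of it).
- ctrl.landmark_of(label, camera): "xy" ([column, row] in pixels: a listed point, or the origin of a listed thing).
The state is a dict: "clock": time; "joints": joint angles; "qvel": joint speeds; "joint_torque": joint torques, N m; "position": TCP position; "orientation": TCP orientation; "force": force on the tool from outside, world axes, zero at the start; "torque": the same for the moment, N m; "opening": finger opening in m.
Only numpy, scipy, OpenCV 4.12 (cv2) and the standard library are available. Lean on these libraries where they do the work, as an engineer would, in place of code of your own. Each camera call takes 0.05 s, during which the arm holds its last target.

## Working session

There is one attempt and no reset: what is moved stays moved. The work goes in short steps, Python scripts to look and compute and a tool call to move; the robot and the scene stay as the last step left them, time stands still between calls to the robot, and variables do not carry over. Pictures are saved under pics/ and viewed, and the job is handed in when it is done.

Besides the shell and the picture viewer there is one more tool, called as name([rows], argument=value, ...), one row to a line, values as JSON. jog_arm: Moves the arm, as the interface text tells. Its arguments: {"type":"object","properties":{"deltas":{"type":"array","items":{"type":"object","properties":{"claw":{"type":"number"},"linear":{"type":"array","items":{"type":"number"}},"yaw":{"type":"number"}}}}},"required":["deltas"]}

```bash
mkdir -p pics; ls; cat > h.py <<'E'
import numpy as np, cv2
from bench import ctrl
def snap(n,f=None):
    s=ctrl.snapshot(n)
    if f: cv2.imwrite('pics/'+f,s['img'])
    return s
def toworld(s,uv,z):
    R=cv2.Rodrigues(np.array(s['rvec'],float))[0]; t=np.array(s['tvec'],float).ravel(); K=np.array(s['camera_matrix'])
    d=R.T@np.linalg.inv(K)@np.array([uv[0],uv[1],1.]); c=-R.T@t
    return c+d*(z-c[2])/d[2]
def todepth(s,uv):
    R=cv2.Rodrigues(np.array(s['rvec'],float))[0]; t=np.array(s['tvec'],float).ravel(); K=np.array(s['camera_matrix'])
    r=s['range_z'][int(round(uv[1])),int(round(uv[0]))]
    return R.T@(np.linalg.inv(K)@np.array([uv[0],uv[1],1.])*r-t)
def proj(s,p):
    return cv2.projectPoints(np.array(p,float).reshape(-1,3),np.array(s['rvec'],float),np.array(s['tvec'],float),np.array(s['camera_matrix'],float),None)[0].reshape(-1,2)
E
python3 - <<'E'
from h import *
for c in ['scene','top']:
    s=snap(c,c+'0.png')
    R=cv2.Rodrigues(np.array(s['rvec'],float))[0]
    print(c,'cam',(-R.T@np.array(s['tvec']).ravel()).round(3))
    for l,z in [('pencil_machine',0),('dial_top',.11),('dial_axis',.078),('bin_front',.022),('thick_pencil',0)]:
        r=ctrl.landmark_of(l,c)
        for q in r[:2]: print(l,np.round(q['xy'],1),round(q['p'],2),toworld(s,q['xy'],z).round(4),todepth(s,q['xy']).round(4))
E
```

```text
pics
scene cam [ 0.078 -0.56   0.788]
pencil_machine [353.  250.9] 0.89 [0.5953 0.0617 0.    ] [0.5595 0.0186 0.0546]
dial_top [329.5 226.4] 0.86 [0.5283 0.0654 0.11  ] [0.5305 0.0684 0.1067]
dial_axis [324.5 236.1] 0.75 [0.5213 0.0747 0.078 ] [0.5418 0.1041 0.0452]
bin_front [298.7 265.2] 0.84 [0.4525 0.0791 0.022 ] [0.4585 0.0893 0.0098]
bin_front [348.5 251.9] 0.31 [0.5703 0.0478 0.022 ] [0.5496 0.0222 0.0542]
thick_pencil [360.  361.1] 0.61 [ 0.42   -0.1869  0.    ] [ 0.4188 -0.1882  0.0027]
thick_pencil [325.2 233.9] 0.27 [0.576  0.1501 0.    ] [0.5347 0.0911 0.0654]
top cam [0.469 0.023 1.053]
pencil_machine [303.9 218.1] 0.83 [0.5776 0.055  0.    ] [0.5674 0.0519 0.0993]
dial_top [294.7 232.7] 0.79 [0.5369 0.0702 0.11  ] [0.5371 0.0704 0.1076]
dial_axis [293.9 236.1] 0.67 [0.5321 0.0735 0.078 ] [0.5301 0.0719 0.1089]
bin_front [289.  271.9] 0.72 [0.4572 0.0875 0.022 ] [0.4573 0.0864 0.0383]
thick_pencil [411.8 292.3] 0.9 [ 0.4103 -0.1845  0.    ] [ 0.4108 -0.1826  0.0099]
```

View pics/scene0.png

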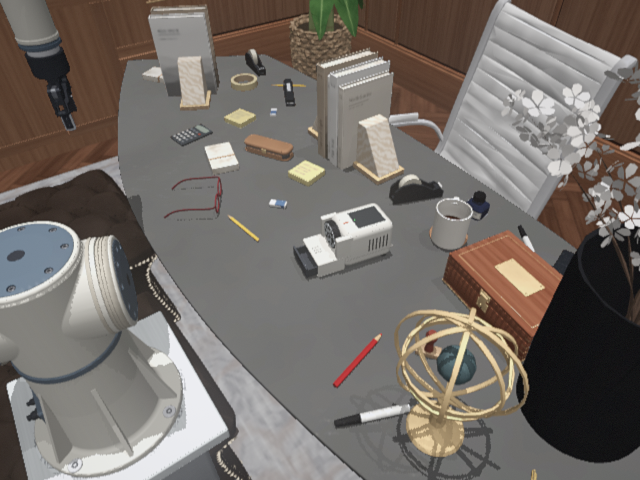

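View pics/top0.png

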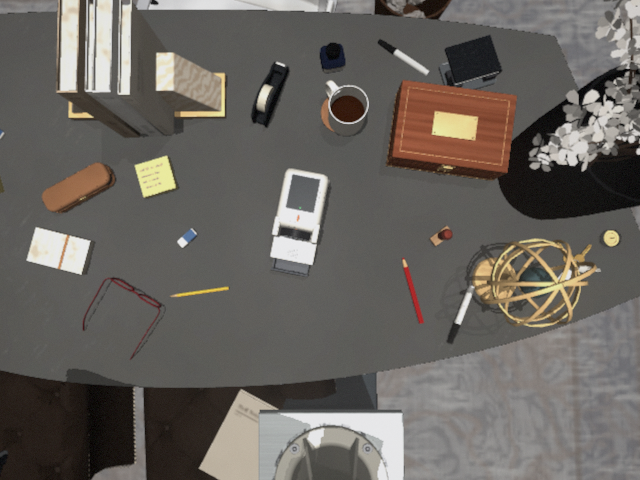

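The sharpener is at about (300,218) in top, its dark bin at about (291,268) towards the robot; red pencil at (413,290). Next I measure its pose from depth.

```bash
cat >> h.py <<'E'
def cloud(s):
    R=cv2.Rodrigues(np.array(s['rvec'],float))[0]; t=np.array(s['tvec'],float).ravel(); K=np.array(s['camera_matrix'])
    v,u=np.mgrid[:480,:640]; r=s['range_z']
    P=np.stack([(u-K[0,2])/K[0,0]*r,(v-K[1,2])/K[1,1]*r,r],-1)
    return (P-t)@R
E
python3 - <<'E'
from h import *
s=snap('top')
P=cloud(s); m=(abs(P[...,0]-.54)<.16)&(abs(P[...,1]-.06)<.11)&(P[...,2]>.015)
for lo,hi in [(.09,.105),(.036,.06),(.025,.036),(.03,.2),(.104,.12)]:
    q=P[m&(P[...,2]>lo)&(P[...,2]<hi)][:,:2].astype(np.float32)
    if len(q)<5: print(lo,len(q)); continue
    r=cv2.minAreaRect(q); print(lo,len(q),np.round(r[0],4),np.round(r[1],4),round(r[2],2), np.round(cv2.boxPoints(r),4).tolist())
q=s['img'][150:290,240:360]; cv2.imwrite('pics/top_z.png',cv2.resize(q,None,fx=5,fy=4.2*1.19,interpolation=cv2.INTER_CUBIC)[:,:,:])
c=snap('scene'); cv2.imwrite('pics/sc_z.png',cv2.resize(c['img'][190:290,280:400],None,fx=6,fy=6,interpolation=cv2.INTER_CUBIC))
E
```

```text
0.09 2775 [0.5952 0.0579] [0.0935 0.1434] 78.27 [[0.515500009059906, 0.02669999934732914], [0.656000018119812, -0.0024999999441206455], [0.675000011920929, 0.08910000324249268], [0.534500002861023, 0.11829999834299088]]
0.036 1059 [0.5509 0.0672] [0.0943 0.1974] 78.32 [[0.4447000026702881, 0.04100000113248825], [0.6380000114440918, 0.0010999999940395355], [0.6571000218391418, 0.0934000015258789], [0.46369999647140503, 0.13339999318122864]]
0.025 60 [0.5588 0.0573] [0.0787 0.2192] 73.47 [[0.4424999952316284, 0.050700001418590546], [0.6527000069618225, -0.011599999852478504], [0.6751000285148621, 0.06379999965429306], [0.4648999869823456, 0.12620000541210175]]
0.03 4226 [0.5608 0.0651] [0.0946 0.2176] 78.42 [[0.4447000026702881, 0.0406000018119812], [0.657800018787384, -0.003000000026077032], [0.676800012588501, 0.08959999680519104], [0.46369999647140503, 0.13330000638961792]]
0.104 187 [0.5886 0.0551] [0.0663 0.1285] 87.97 [[0.5231999754905701, 0.02419999986886978], [0.6516000032424927, 0.019700000062584877], [0.6539999842643738, 0.0860000029206276], [0.525600016117096, 0.09049999713897705]]
```

```bash
python3 -c "
import cv2;i=cv2.imread('pics/top_z.png');print(i.shape);cv2.imwrite('pics/top_z2.png',cv2.resize(i,(514,600)))"
```

```text
(700, 600, 3)
```

View pics/top_z2.png

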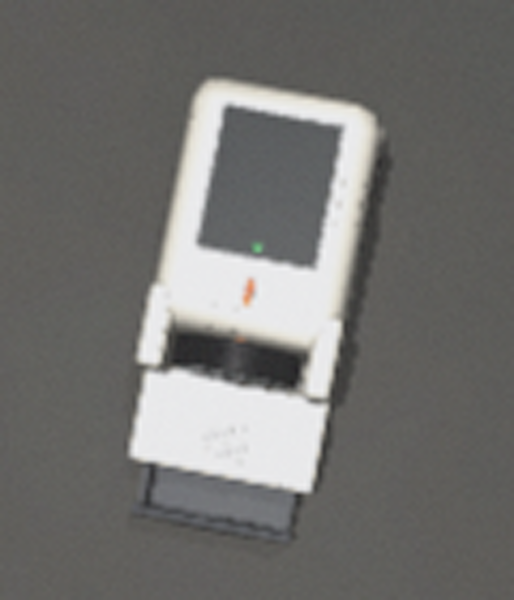

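View pics/sc_z.png

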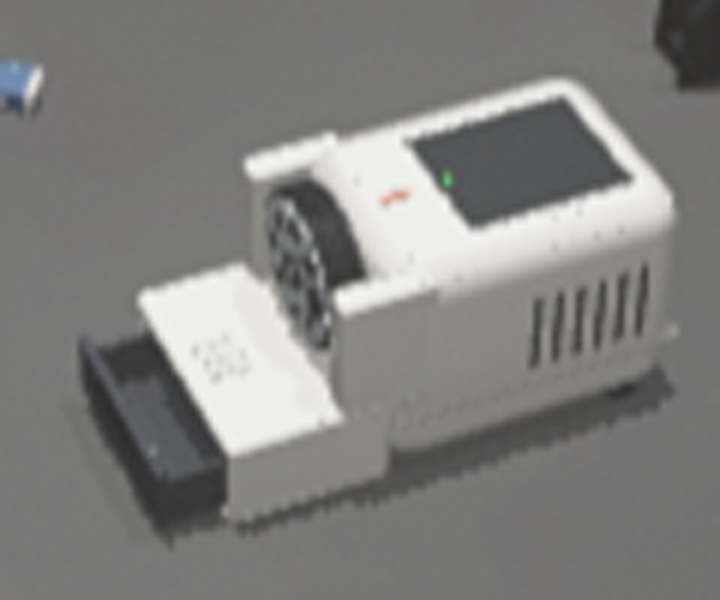

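```bash
python3 - <<'E'
from h import *
st=ctrl.read_state()
print(ctrl.tcp_to_grasp)
for k,v in st.items(): print(k,np.round(v,4).tolist())
s=snap('wrist','w0.png'); R=cv2.Rodrigues(np.array(s['rvec'],float))[0]; print(-R.T@np.array(s['tvec']).ravel(), R, s['camera_matrix'])
E
```

```text
0.0187
clock 0.7
joints [1.2996, 0.353, 1.6334, -0.0, 1.1552, -0.0024]
qvel [0.0008, 0.0, 0.0016, -0.001, -0.0016, 0.0009]
joint_torque [0.0008, -60.502, -34.2394, -0.0003, 0.0008, 0.0]
position [0.166, 0.6026, 0.2313]
orientation [[-0.0, 0.2655, 0.9641], [-0.0, 0.9641, -0.2655], [-1.0, -0.0, 0.0]]
force [0.1096, 0.4363, -0.2566]
torque [0.0047, -0.0055, 0.0262]
opening 0.0856
[0.10331156 0.62048907 0.37460103] [[ 2.65732442e-01  9.64046796e-01  2.10383409e-04]
 [ 9.31117766e-01 -2.56712334e-01  2.59072353e-01]
 [ 2.49811879e-01 -6.86480373e-02 -9.65857894e-01]] [[360.75525262   0.         319.84221903]
 [  0.         360.75525262 244.39631694]
 [  0.           0.           1.        ]]
```

View pics/w0.png

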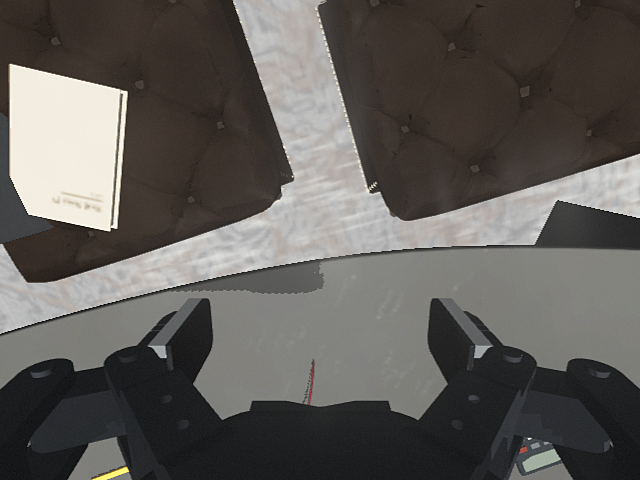

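jog_arm([
  {"claw":0,"linear":[0,0,0],"yaw":-0.065},
  {"claw":0,"linear":[0,-0.037,0.0295],"yaw":0},
  {"claw":0,"linear":[0,-0.037,0.0295],"yaw":0},
  {"claw":0,"linear":[0,-0.037,0.0295],"yaw":0},
  {"claw":0,"linear":[0,-0.037,0.0295],"yaw":0},
  {"claw":0,"linear":[0,-0.037,0.0295],"yaw":0},
  {"claw":0,"linear":[0,-0.037,0.0295],"yaw":0},
  {"claw":0,"linear":[0,-0.037,0.0295],"yaw":0},
])

```text
clock: 1.55
position: [0.3192, 0.3033, 0.2307]
orientation: [[0.002, 0.191, 0.982], [0.005, 0.982, -0.191], [-1.0, 0.005, 0.001]]
force: [0.7, 0.0, -1.0]
opening: 0.0001
```

jog_arm([
  {"claw":0,"linear":[0,-0.037,0.028],"yaw":0.01},
  {"claw":0,"linear":[0,-0.037,0.028],"yaw":0},
  {"claw":0,"linear":[0,-0.037,0.028],"yaw":0},
  {"claw":0,"linear":[0,-0.037,0.028],"yaw":0},
  {"claw":0,"linear":[0,-0.037,0.028],"yaw":0},
  {"claw":0,"linear":[0,0,0],"yaw":0},
])

```text
clock: 2.15
position: [0.4246, 0.0811, 0.2322]
orientation: [[0.009, 0.205, 0.979], [0.006, 0.979, -0.205], [-1.0, 0.008, 0.008]]
force: [-0.4, 0.4, 0.3]
opening: -0.0001
```

```bash
cat >> h.py <<'E'
O=np.array([.579,.0613,0]); ex=np.array([.9795,-.2015,0]); ey=np.array([.2015,.9795,0])
def S(x,y,z): return O+ex*x+ey*y+np.array([0,0,z])
def toS(p): d=np.array(p)-O; return np.array([d@ex,d@ey,d[2]]).round(4)
def st():
    s=ctrl.read_state(); print('t',s['clock'],'S',toS(s['position']),'F',np.round([s['force']@ex,s['force']@ey,s['force'][2]],2),'yaw',np.degrees(np.arctan2(s['orientation'][1][2],s['orientation'][0][2])).round(2))
E
python3 - <<'E'
from h import *
st()
s=snap('wrist','w1.png')
for l,z in [('dial_top',.11),('dial_axis',.078),('bin_front',.022),('pencil_machine',0)]:
    for q in ctrl.landmark_of(l,'wrist')[:1]: print(l,np.round(q['xy'],1),round(q['p'],2),toS(toworld(s,q['xy'],z)))
P=cloud(s)
E
```

```text
t 2.15 S [-0.1552 -0.0118  0.2322] F [-0.47  0.35  0.25] yaw -11.85
bin_front [331.5 245.2] 0.8 [-0.1228  0.0023  0.022 ]
```

View pics/w1.png

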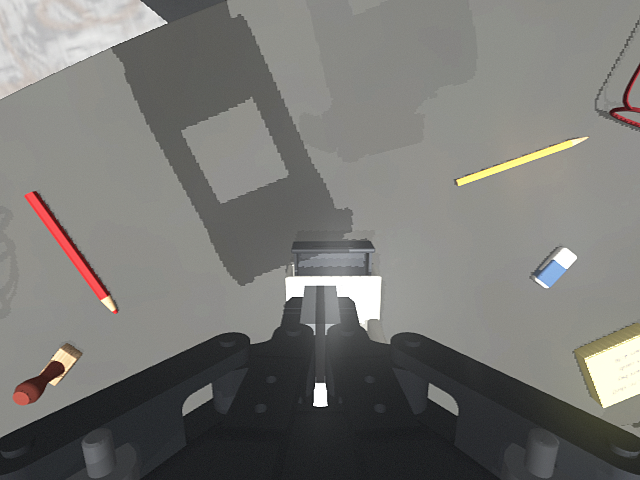

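The bin's front lip is at about (333,243); gripper shut in front of it, clear of pencil and eraser. I descend in front of the bin.

jog_arm([
  {"claw":0,"linear":[0.045,0.012,0],"yaw":0},
  {"claw":0,"linear":[0.045,0,0],"yaw":0},
  {"claw":0,"linear":[0.045,0,0],"yaw":0},
  {"claw":0,"linear":[0.045,0,0],"yaw":0},
  {"claw":0,"linear":[0,0,0],"yaw":0},
])

```text
clock: 2.9
position: [0.4275, 0.1083, 0.0494]
orientation: [[0.015, 0.186, 0.982], [0.01, 0.982, -0.186], [-1.0, 0.013, 0.013]]
force: [0.3, -0.2, -0.0]
opening: 0.0003
```

```bash
python3 - <<'E'
from h import *
st()
E
```

```text
t 2.9 S [-0.1579  0.0155  0.0494] F [ 0.33 -0.1  -0.02] yaw -10.74
```

jog_arm([
  {"claw":0,"linear":[0.03,-0.016,0],"yaw":0.015},
  {"claw":0,"linear":[0,0,0],"yaw":0},
])

```text
clock: 3.1
position: [0.425, 0.0952, 0.0202]
orientation: [[0.015, 0.196, 0.98], [0.01, 0.98, -0.197], [-1.0, 0.013, 0.012]]
force: [-0.1, -0.1, -0.7]
opening: -0.0001
```

```bash
python3 - <<'E'
from h import *
st()
E
```

```text
t 3.1 S [-0.1577  0.0022  0.0202] F [-0.08 -0.11 -0.66] yaw -11.34
```

jog_arm([
  {"claw":0,"linear":[0,0,0.015],"yaw":0},
  {"claw":0,"linear":[0,0,0.006],"yaw":0},
  {"claw":0,"linear":[0,0,0.006],"yaw":0},
  {"claw":0,"linear":[0,0,0.006],"yaw":0},
  {"claw":0,"linear":[0,0,0.005],"yaw":0},
])

```text
clock: 3.6
position: [0.4694, 0.0904, 0.0289]
orientation: [[0.023, 0.193, 0.981], [0.012, 0.981, -0.194], [-1.0, 0.017, 0.021]]
force: [-2.7, -0.1, -1.0]
opening: -0.0
```

```bash
python3 - <<'E'
from h import *
st()
E
```

```text
t 3.6 S [-0.1132  0.0065  0.0289] F [-2.62 -0.59 -1.05] yaw -11.17
```

jog_arm([
  {"claw":0,"linear":[0.004,0,0.002],"yaw":0},
  {"claw":0,"linear":[0.001,0,0.002],"yaw":0},
])

```text
clock: 3.8
position: [0.4741, 0.0897, 0.0246]
orientation: [[0.024, 0.194, 0.981], [0.013, 0.981, -0.194], [-1.0, 0.017, 0.021]]
force: [-11.6, 3.7, 10.5]
opening: -0.0002
```

```bash
python3 - <<'E'
from h import *
st()
E
```

```text
t 3.8 S [-0.1084  0.0067  0.0246] F [-12.1    1.31  10.54] yaw -11.2
```

jog_arm([
  {"claw":0,"linear":[0,0,0.002],"yaw":0},
  {"claw":0,"linear":[0,0,0.002],"yaw":0},
])

```text
clock: 4.0
position: [0.4739, 0.089, 0.0237]
orientation: [[0.015, 0.195, 0.981], [0.013, 0.981, -0.195], [-1.0, 0.015, 0.012]]
force: [-7.2, 3.1, 6.4]
opening: 0.0001
```

```bash
python3 - <<'E'
from h import *
st()
E
```

```text
t 4.0 S [-0.1086  0.0059  0.0237] F [-7.7   1.63  6.39] yaw -11.26
```

jog_arm([
  {"claw":0,"linear":[0,0,-0.03],"yaw":0},
  {"claw":0,"linear":[-0.01,0,-0.03],"yaw":0},
  {"claw":0,"linear":[-0.04,0,0],"yaw":0},
  {"claw":0,"linear":[-0.04,0,0],"yaw":0},
  {"claw":0,"linear":[-0.04,0,0],"yaw":0},
  {"claw":0,"linear":[0,0,0],"yaw":0},
])

```text
clock: 4.6
position: [0.4109, 0.0991, 0.1554]
orientation: [[0.013, 0.195, 0.981], [0.012, 0.981, -0.195], [-1.0, 0.014, 0.011]]
force: [0.8, -0.5, -0.7]
opening: 0.0001
```

```bash
python3 - <<'E'
from h import *
st()
s=snap('top'); cv2.imwrite('pics/t2.png',cv2.resize(s['img'][150:290,240:360],(514,600),interpolation=cv2.INTER_CUBIC))
s=snap('scene');cv2.imwrite('pics/s2.png',cv2.resize(s['img'][190:290,280:400],None,fx=6,fy=6,interpolation=cv2.INTER_CUBIC))
E
```

```text
t 4.6 S [-0.1723  0.0032  0.1554] F [ 0.85 -0.34 -0.72] yaw -11.27
```

View pics/t2.png

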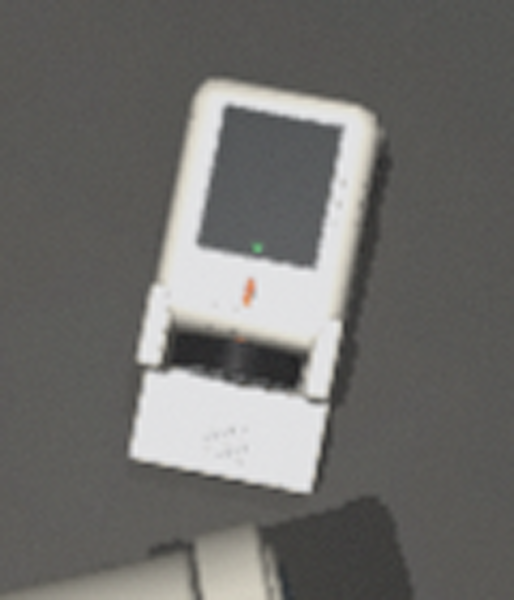

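View pics/s2.png

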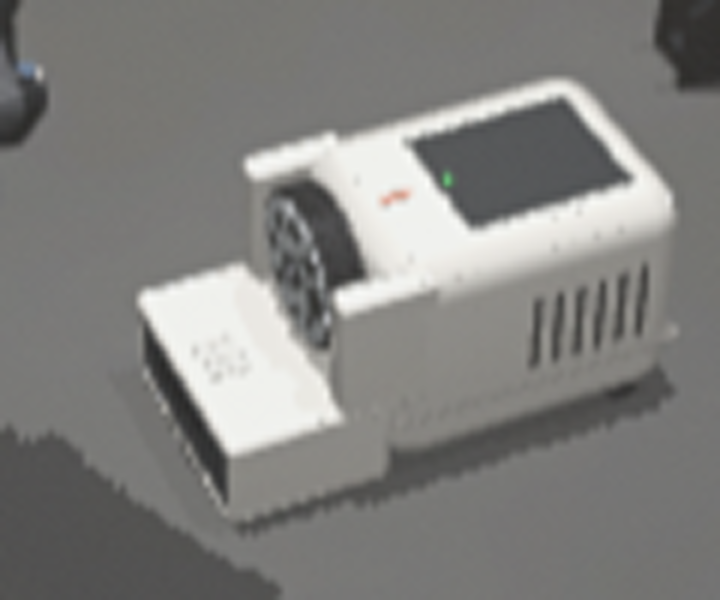

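Bin is flush in both views (dark front no longer protrudes at the foot's front edge (145,340)-(230,490)). Now I look at the rim from the right-hand side.

jog_arm([
  {"claw":0,"linear":[-0.032,-0.033,0.017],"yaw":0},
  {"claw":0,"linear":[-0.032,-0.033,0.017],"yaw":0},
  {"claw":0,"linear":[-0.032,-0.033,0.017],"yaw":0},
  {"claw":0,"linear":[0,0,0],"yaw":0},
  {"claw":0,"linear":[0,0,0],"yaw":0},
])

```text
clock: 5.2
position: [0.4369, -0.0131, 0.2428]
orientation: [[-0.003, 0.193, 0.981], [0.01, 0.981, -0.193], [-1.0, 0.009, -0.005]]
force: [-0.2, -0.2, -1.0]
opening: -0.0002
```

```bash
python3 - <<'E'
from h import *
st()
s=snap('wrist','w3.png')
p=proj(s,[S(-.044,0,.11),S(-.052,0,.078),S(-.044,-.0226,.1006)]);print(p)
a=p[0].astype(int)
cv2.imwrite('pics/w3z.png',cv2.resize(s['img'][a[1]-45:a[1]+45,a[0]-60:a[0]+60],None,fx=6.5,fy=6.5,interpolation=cv2.INTER_CUBIC))
E
```

```text
t 5.2 S [-0.1242 -0.1015  0.2428] F [-0.12 -0.23 -1.04] yaw -11.14
[[436.86399744 327.3218891 ]
 [426.49738027 303.00429309]
 [407.51222792 322.09272214]]
```

View pics/w3z.png

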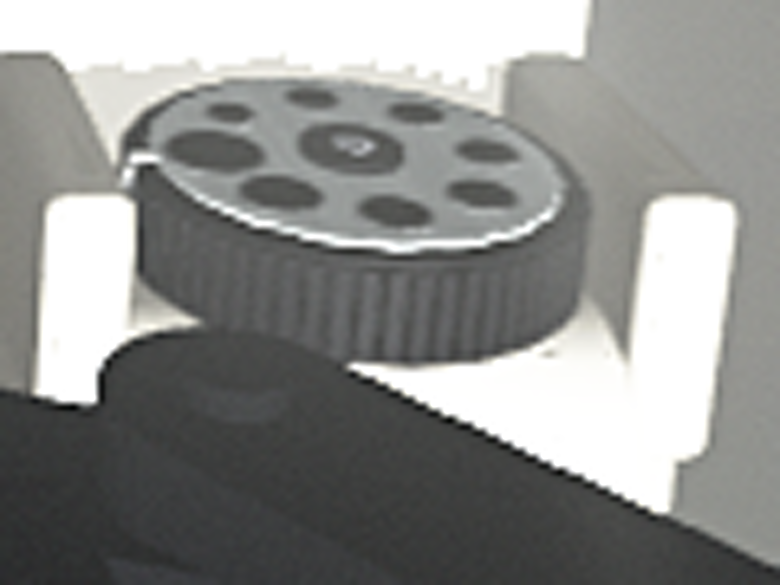

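The widest hole is at the left (215,150), with the white line at (140,160) and the dial's top at (395,230). So the widest hole points to the sharpener's -y: the dial is at 1.571 and needs two clicks towards +y.

jog_arm([
  {"claw":0,"linear":[0.02,0.029,0.027],"yaw":0},
  {"claw":0,"linear":[0.02,0.029,0.027],"yaw":0},
  {"claw":0,"linear":[0.02,0.029,0.027],"yaw":0},
  {"claw":0,"linear":[0,0,0],"yaw":0},
  {"claw":0,"linear":[0,0,0],"yaw":0},
])

```text
clock: 5.75
position: [0.5302, 0.0642, 0.1718]
orientation: [[-0.016, 0.189, 0.982], [0.008, 0.982, -0.189], [-1.0, 0.005, -0.017]]
force: [-0.4, -0.4, 0.2]
opening: -0.0
```

```bash
python3 - <<'E'
from h import *
st()
E
```

```text
t 5.75 S [-0.0484 -0.007   0.1718] F [-0.33 -0.49  0.16] yaw -10.89
```

jog_arm([
  {"claw":0,"linear":[0.025,-0.007,0.005],"yaw":0.012},
  {"claw":0,"linear":[0.022,0,0],"yaw":0},
  {"claw":0,"linear":[0,0,0],"yaw":0},
  {"claw":0,"linear":[0,0,0],"yaw":0},
])

```text
clock: 6.15
position: [0.5284, 0.0577, 0.1222]
orientation: [[-0.02, 0.198, 0.98], [0.008, 0.98, -0.198], [-1.0, 0.004, -0.022]]
force: [0.9, -0.1, 0.2]
opening: -0.0
```

```bash
python3 - <<'E'
from h import *
st()
E
```

```text
t 6.15 S [-0.0488 -0.0137  0.1222] F [0.85 0.12 0.25] yaw -11.44
```

jog_arm([
  {"claw":0,"linear":[0.008,0,0.005],"yaw":0},
  {"claw":0,"linear":[0,0,0],"yaw":0},
])

```text
clock: 6.35
position: [0.5336, 0.0567, 0.1155]
orientation: [[-0.018, 0.198, 0.98], [0.008, 0.98, -0.198], [-1.0, 0.004, -0.02]]
force: [-0.2, 0.1, -0.7]
opening: 0.0003
```

jog_arm([
  {"claw":0,"linear":[0.002,0,0],"yaw":0},
  {"claw":0,"linear":[0.002,0,0],"yaw":0},
])

```text
clock: 6.55
position: [0.5345, 0.0567, 0.1126]
orientation: [[-0.016, 0.198, 0.98], [0.008, 0.98, -0.198], [-1.0, 0.005, -0.017]]
force: [0.1, -0.5, -0.4]
opening: 0.0001
```

```bash
python3 - <<'E'
from h import *
st()
E
```

```text
t 6.55 S [-0.0426 -0.0134  0.1126] F [ 0.19 -0.51 -0.43] yaw -11.44
```

jog_arm([
  {"claw":0,"linear":[0.002,0,0],"yaw":0},
  {"claw":0,"linear":[0.002,0,0],"yaw":0},
])

```text
clock: 6.75
position: [0.5348, 0.0568, 0.1089]
orientation: [[-0.015, 0.198, 0.98], [0.008, 0.98, -0.198], [-1.0, 0.005, -0.016]]
force: [0.1, -1.0, -0.1]
opening: -0.0
```

jog_arm([
  {"claw":0,"linear":[0.0015,0,0],"yaw":0},
])

```text
clock: 6.85
position: [0.535, 0.0567, 0.1079]
orientation: [[-0.015, 0.198, 0.98], [0.008, 0.98, -0.198], [-1.0, 0.005, -0.016]]
force: [-5.0, -3.2, 18.8]
opening: -0.0001
```

jog_arm([
  {"claw":0,"linear":[0.0005,0.003,0],"yaw":0},
  {"claw":0,"linear":[0.0005,0.003,0],"yaw":0},
])

```text
clock: 7.05
position: [0.5359, 0.061, 0.109]
orientation: [[-0.015, 0.198, 0.98], [0.006, 0.98, -0.197], [-1.0, 0.002, -0.016]]
force: [-5.4, -4.8, 16.9]
opening: 0.0003
```

```bash
python3 - <<'E'
from h import *
st()
E
```

```text
t 7.05 S [-0.0421 -0.0089  0.109 ] F [-4.36 -5.8  16.95] yaw -11.39
```

jog_arm([
  {"claw":0,"linear":[0,0.004,0],"yaw":0},
  {"claw":0,"linear":[0,0.004,0],"yaw":0},
])

```text
clock: 7.25
position: [0.5373, 0.0684, 0.1102]
orientation: [[-0.016, 0.198, 0.98], [0.005, 0.98, -0.198], [-1.0, 0.002, -0.016]]
force: [-0.4, -1.2, 0.2]
opening: -0.0005
```

```bash
python3 - <<'E'
from h import *
st()
E
```

```text
t 7.25 S [-0.0423 -0.0014  0.1102] F [-0.09 -1.28  0.16] yaw -11.4
```

jog_arm([
  {"claw":0,"linear":[0.002,0,0],"yaw":0},
])

```text
clock: 7.35
position: [0.5378, 0.069, 0.1095]
orientation: [[-0.015, 0.198, 0.98], [0.005, 0.98, -0.198], [-1.0, 0.002, -0.015]]
force: [-8.2, 0.7, 35.3]
opening: -0.0003
```

```bash
python3 - <<'E'
from h import *
st()
s=snap('wrist','w4.png')
p=proj(s,[S(-.044,0,.11)]);a=p[0].astype(int);print(a)
E
```

```text
t 7.35 S [-0.0419 -0.0007  0.1095] F [-8.21 -1.02 35.29] yaw -11.4
[320 300]
```

View pics/w4.png

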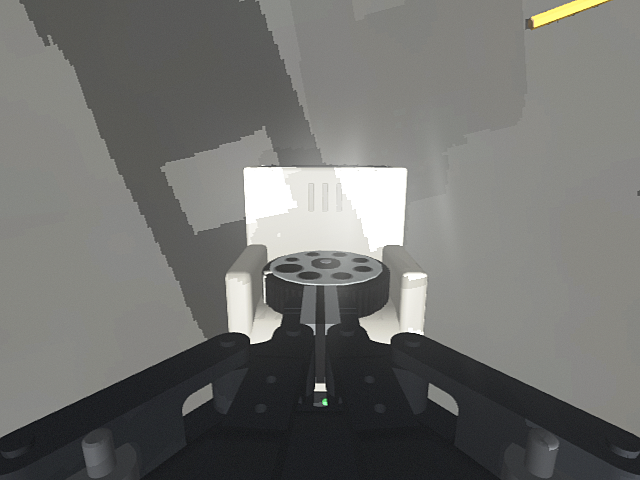

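The dial's face shows at (326,262), the widest hole at (290,268) — turned part-way from the left.

jog_arm([
  {"claw":0,"linear":[-0.0003,0.003,0],"yaw":0},
  {"claw":0,"linear":[0.0008,0.003,0],"yaw":0},
])

```text
clock: 7.6
position: [0.5394, 0.0752, 0.1099]
orientation: [[-0.014, 0.198, 0.98], [0.006, 0.98, -0.198], [-1.0, 0.003, -0.014]]
force: [0.0, 1.0, 8.0]
opening: -0.0004
```

```bash
cat >>h.py <<'E'
def look(f):
    s=snap('wrist'); a=proj(s,[S(-.052,0,.078)])[0].astype(int)
    cv2.imwrite('pics/'+f,cv2.resize(s['img'][a[1]-35:a[1]+60,a[0]-80:a[0]+80],None,fx=5,fy=5,interpolation=cv2.INTER_CUBIC))
E
python3 - <<'E'
from h import *
st();look('w5.png')
E
```

```text
t 7.6 S [-0.0416  0.0056  0.1099] F [-0.19  0.96  8.  ] yaw -11.4
```

View pics/w5.png

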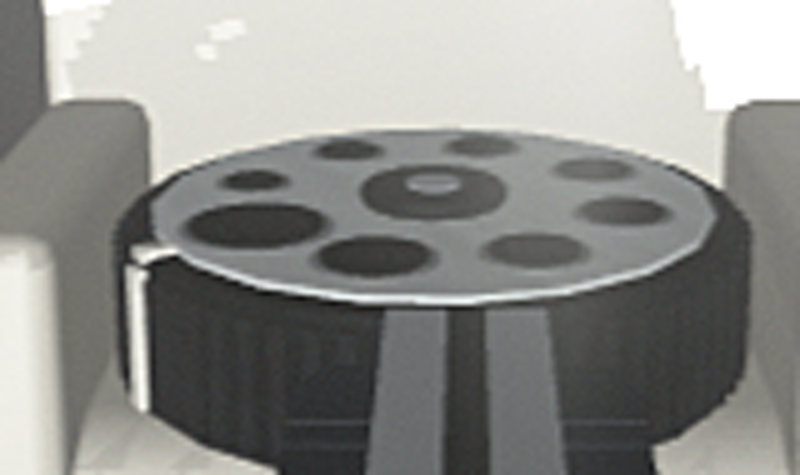

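The white line is at (140,330), about 63° from the top: past half-way of the first click. Continue.

jog_arm([
  {"claw":0,"linear":[0.001,0.003,0],"yaw":0},
  {"claw":0,"linear":[0.001,0.003,0],"yaw":0},
  {"claw":0,"linear":[0.001,0.002,0],"yaw":0},
])

```text
clock: 7.95
position: [0.5417, 0.0853, 0.1088]
orientation: [[-0.013, 0.198, 0.98], [0.008, 0.98, -0.198], [-1.0, 0.006, -0.014]]
force: [-3.3, 1.0, 9.2]
opening: -0.0
```

```bash
python3 - <<'E'
from h import *
st();look('w6.png')
E
```

```text
t 7.95 S [-0.0414  0.016   0.1088] F [-3.38  0.28  9.22] yaw -11.44
```

View pics/w6.png

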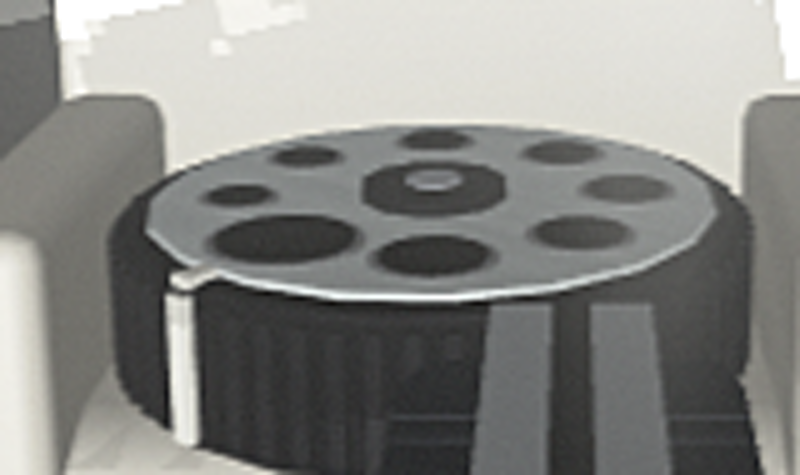

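First click made: line at (185,350), about 45°; second hole is at the top. Lift, go back, repeat.

jog_arm([
  {"claw":0,"linear":[-0.006,0,0],"yaw":0},
  {"claw":0,"linear":[-0.006,0,-0.002],"yaw":0},
  {"claw":0,"linear":[0,-0.014,0],"yaw":0},
  {"claw":0,"linear":[0,-0.014,0],"yaw":0},
  {"claw":0,"linear":[0,0,0],"yaw":0},
  {"claw":0,"linear":[0,0,0],"yaw":0},
])

```text
clock: 8.6
position: [0.5331, 0.0556, 0.1199]
orientation: [[-0.014, 0.198, 0.98], [0.008, 0.98, -0.198], [-1.0, 0.005, -0.015]]
force: [0.1, 0.8, 0.9]
opening: 0.0002
```

```bash
python3 - <<'E'
from h import *
st();look('w7.png')
E
```

```text
t 8.6 S [-0.0438 -0.0148  0.1199] F [-0.03  0.79  0.88] yaw -11.42
```

View pics/w7.png

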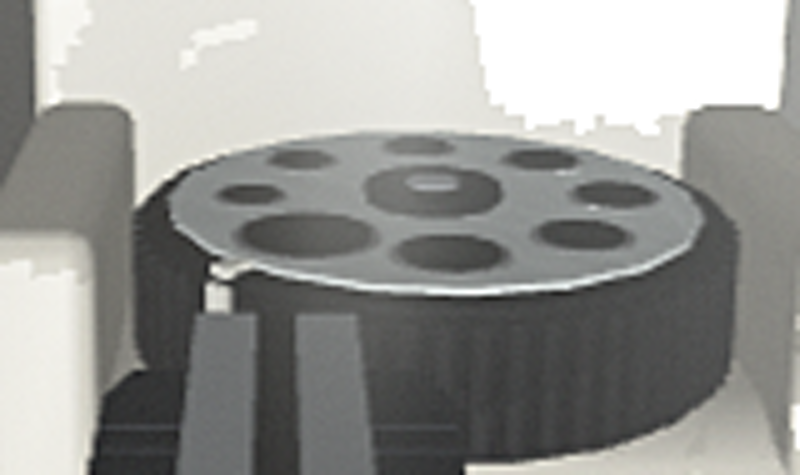

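The dial rests at 45° (line at (218,295)). Second stroke.

jog_arm([
  {"claw":0,"linear":[0.005,0,0],"yaw":0},
  {"claw":0,"linear":[0.003,0.0005,0],"yaw":0},
  {"claw":0,"linear":[0.0015,0,0],"yaw":0},
])

```text
clock: 8.95
position: [0.5332, 0.0564, 0.1095]
orientation: [[-0.014, 0.198, 0.98], [0.008, 0.98, -0.198], [-1.0, 0.005, -0.015]]
force: [0.1, -0.5, 0.3]
opening: 0.0001
```

jog_arm([
  {"claw":0,"linear":[0.001,0,0],"yaw":0},
])

```text
clock: 9.05
position: [0.5331, 0.0566, 0.1082]
orientation: [[-0.014, 0.198, 0.98], [0.008, 0.98, -0.198], [-1.0, 0.005, -0.016]]
force: [-0.3, -1.5, 7.3]
opening: 0.0003
```

jog_arm([
  {"claw":0,"linear":[0.0007,0.003,0],"yaw":0},
  {"claw":0,"linear":[0.0005,0.003,0],"yaw":0},
])

```text
clock: 9.25
position: [0.5343, 0.0613, 0.1089]
orientation: [[-0.015, 0.196, 0.98], [0.005, 0.981, -0.196], [-1.0, 0.002, -0.016]]
force: [-7.3, -5.4, 21.2]
opening: -0.0001
```

jog_arm([
  {"claw":0,"linear":[0.0005,0.003,0],"yaw":0},
  {"claw":0,"linear":[0.0007,0.003,0],"yaw":0},
])

```text
clock: 9.45
position: [0.5354, 0.0671, 0.1099]
orientation: [[-0.015, 0.196, 0.98], [0.004, 0.981, -0.196], [-1.0, 0.001, -0.016]]
force: [-4.6, 0.4, 9.4]
opening: -0.0
```

```bash
python3 - <<'E'
from h import *
st();look('w8.png')
E
```

```text
t 9.45 S [-0.0439 -0.0031  0.1099] F [-4.59 -0.55  9.43] yaw -11.3
```

View pics/w8.png

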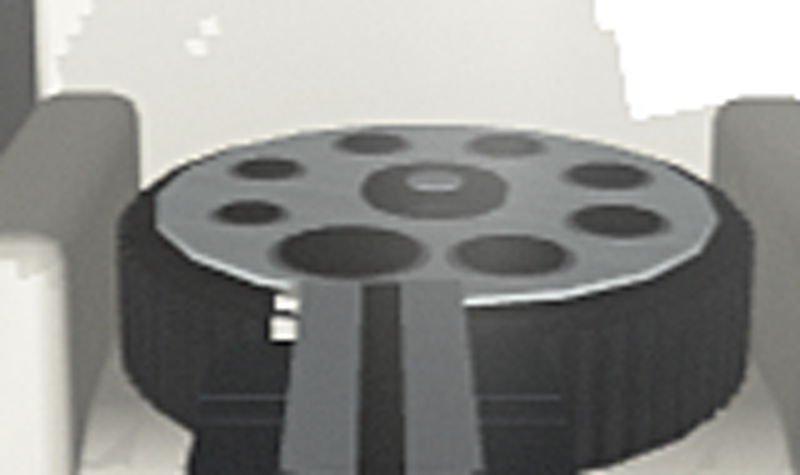

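Line at (285,325), about 28°: going well.

jog_arm([
  {"claw":0,"linear":[0.0006,0.003,0],"yaw":0},
  {"claw":0,"linear":[0.0008,0.003,0],"yaw":0},
  {"claw":0,"linear":[0.0008,0.003,0],"yaw":0},
])

```text
clock: 9.8
position: [0.5376, 0.0778, 0.1099]
orientation: [[-0.014, 0.196, 0.981], [0.006, 0.981, -0.196], [-1.0, 0.003, -0.015]]
force: [-3.0, 1.6, 8.7]
opening: 0.0001
```

```bash
python3 - <<'E'
from h import *
st()
E
```

```text
t 9.8 S [-0.0439  0.0078  0.1099] F [-3.25  0.96  8.67] yaw -11.29
```

jog_arm([
  {"claw":0,"linear":[0.001,0.003,0],"yaw":0},
  {"claw":0,"linear":[0.001,0.002,0],"yaw":0},
])

```text
clock: 10.0
position: [0.5388, 0.0838, 0.1093]
orientation: [[-0.013, 0.195, 0.981], [0.007, 0.981, -0.195], [-1.0, 0.004, -0.014]]
force: [-1.5, -0.5, 6.5]
opening: -0.0004
```

```bash
python3 - <<'E'
from h import *
st();look('w9.png')
E
```

```text
t 10.0 S [-0.0439  0.014   0.1093] F [-1.38 -0.8   6.46] yaw -11.27
```

View pics/w9.png

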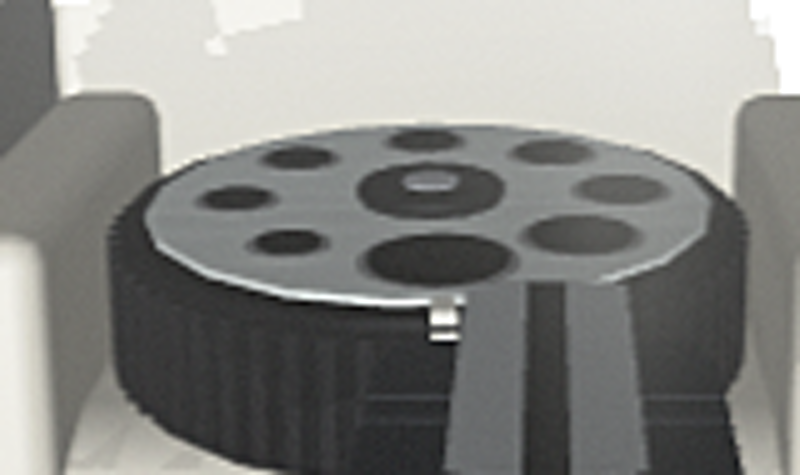

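The widest hole is on top (437,260), its line at (443,325). I lift straight off and back away.

jog_arm([
  {"claw":0,"linear":[-0.006,0,0],"yaw":0},
  {"claw":0,"linear":[-0.02,0,0],"yaw":0},
  {"claw":0,"linear":[-0.04,0,0],"yaw":0},
  {"claw":0,"linear":[-0.04,0,0],"yaw":0},
  {"claw":0,"linear":[0,-0.03,-0.035],"yaw":0},
  {"claw":0,"linear":[0,-0.03,-0.035],"yaw":0},
  {"claw":0,"linear":[0,-0.03,-0.035],"yaw":0},
  {"claw":0,"linear":[0,0,0],"yaw":0},
])

```text
clock: 10.85
position: [0.4174, 0.0152, 0.2222]
orientation: [[-0.011, 0.192, 0.981], [0.006, 0.981, -0.192], [-1.0, 0.004, -0.012]]
force: [-0.2, 0.1, 0.3]
opening: -0.0004
```

```bash
python3 - <<'E'
from h import *
st()
look('w10.png')
s=snap('scene','s10.png');cv2.imwrite('pics/s10z.png',cv2.resize(s['img'][190:290,280:400],None,fx=6,fy=6,interpolation=cv2.INTER_CUBIC))
s=snap('top','t10.png')
for l in ['bin_front','thick_pencil','dial_top']: print(l,[(np.round(q['xy']),round(q['p'],2)) for q in ctrl.landmark_of(l,'top')[:1]])
a=cv2.imread('pics/top0.png'); d=cv2.absdiff(a,s['img']).max(2); 
for n,(x0,x1,y0,y1) in dict(red=(395,430,255,330),yel=(165,235,280,300),eraser=(172,202,225,250),stamp=(425,455,225,250),notes=(130,180,150,200),marker=(445,475,285,345)).items(): print(n,(d[y0:y1,x0:x1]>40).sum())
E
```

```text
t 10.85 S [-0.149  -0.0777  0.2222] F [-0.21  0.03  0.3 ] yaw -11.05
bin_front []
thick_pencil []
dial_top [(array([298., 234.]), 0.78)]
red 61
yel 0
eraser 0
stamp 0
notes 0
marker 0
```

View pics/w10.png

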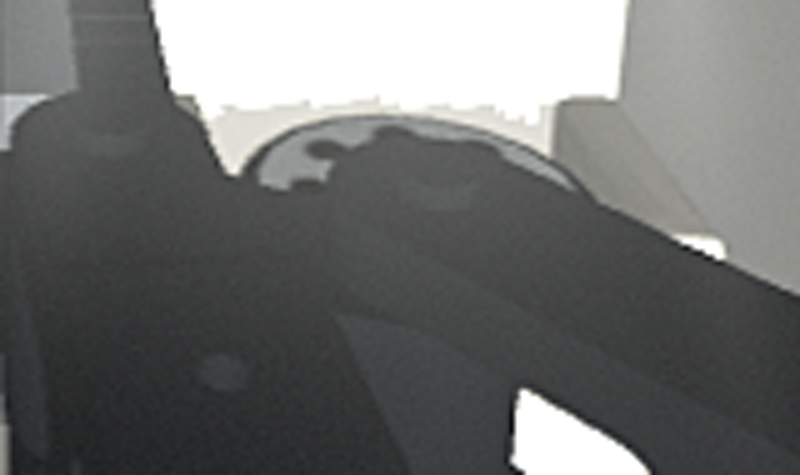

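View pics/s10z.png

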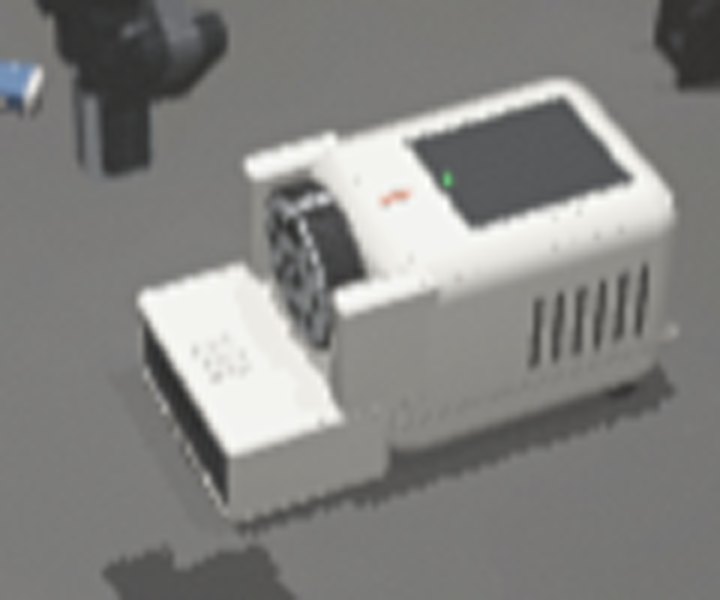

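View pics/t10.png

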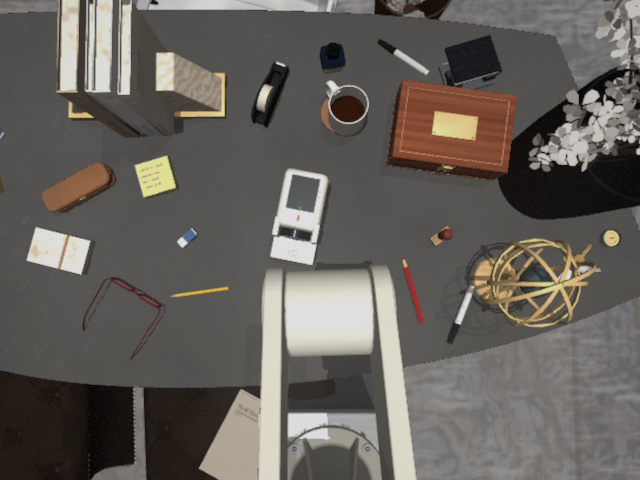

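```bash
python3 - <<'E'
from h import *
s=snap('scene'); P=cloud(s)-O; x=P@ex; y=P@ey; z=P[...,2]
for lo,hi in [(.008,.015),(.015,.022),(.022,.03),(.03,.036),(.038,.043)]:
    m=(abs(y)<.035)&(z>lo)&(z<hi)&(x<-.07)&(x>-.14); print(lo,m.sum(),np.median(x[m]).round(4),np.percentile(x[m],[10,90]).round(4))
p=proj(s,[S(-.052,-.003,.1),S(-.044,0,.11),S(-.052,0,.0975)]);print(p)
i=s['img']; cv2.imwrite('pics/s11.png',cv2.resize(i[212:252,310:350],(600,600),interpolation=cv2.INTER_CUBIC))
E
```

```text
0.008 24 -0.096 [-0.0966 -0.0955]
0.015 26 -0.0961 [-0.0966 -0.0956]
0.022 20 -0.0961 [-0.0966 -0.0953]
0.03 28 -0.0961 [-0.097  -0.0951]
0.038 102 -0.0869 [-0.0954 -0.0736]
[[328.26066452 229.1051841 ]
 [331.03270445 223.89397242]
 [327.71122677 229.12513608]]
```

View pics/s11.png

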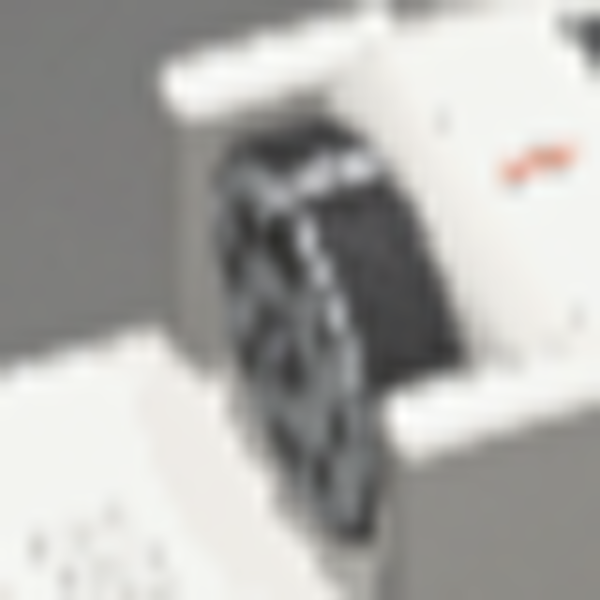

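The white line at (330,170) runs towards the orange mark at (540,160). The bin face is flush with the foot, both at x of about -0.096 in this camera. The robot is clear of everything, so I'm handing in.

```bash
python3 - <<'E'
from h import *
print(ctrl.sign_off())
E
```

```text
the job is handed in; nothing more can be done
None
```

The bin is fully home and the dial is set to its widest hole; I handed the job in at about 11 s, well under the 48 s limit.

- **Bin:** I pushed it in first with the shut fingertips. It stopped against about 12 N, well above its 2 N of sliding friction, and a further push moved it no more. Scene depth then showed its front flush with the foot.
- **Dial:** It started two clicks off, with the widest hole pointing to the sharpener's right. I turned it with two rubbing strokes towards +y, one click each. After I lifted off, the camera showed the white line on top, in line with the orange mark.
- **Robot and bystanders:** At the end the gripper was clear and read about 0 N. Five bystanders showed no change in the top view. The region round the red pencil differed slightly, which I put down to the arm at the edge of that region; the pencil lies in the same place.

**Checks that were off:**
- The fingertip press was mostly 7 to 20 N but once reached 35 N, above the suggested 5 to 10 N, though well under the 120 N wrist limit.
- The scene camera put the bin face and foot front about 4 mm off my fitted position, the same amount for both, so I take that as calibration error.
- On the last top-view check the networks found neither the bin front nor the red pencil. I judged those from the pictures and depth instead.

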